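Sweep the loose abrasive stones into the bench pan

TASK

Clear the work area: with your fingertips, push the three small abrasive blocks along the bench top, in through the open front of the metal bench pan, until each lies past the middle of the pan, in its back half. Only push them, never pick them up, and leave the silver cuff and the square steel block where they are.

Things in the scene. Friction and masses are not known exactly. Their poses are not given: they have to be found in the camera images.
- pan: Bare steel bench pan like a shallow square dustpan, fixed. Inside 120 mm (x) by 180 mm (y), floor 2 mm thick; walls 3 mm thick, 25 mm high with a rolled rim, on both sides and the back. Open front at x = -60 mm facing the robot's right (within 15 deg), 12 mm sloping lip up to the floor; back wall at x = +60 mm, wooden handle behind it to +114 mm. Origin: middle of the pan, bench level; z up.
- pumice_block: Loose block of pumice: dark grey-blue rounded brick, 25 x 35 x 16 mm high, about 30 g. Origin: centre of its underside, z up.
- tan_lump_1: One of two alike loose abrasive lumps: tan rounded brick, 23 x 27 x 17 mm high, about 30 g. Origin: centre of its underside, z up.
- tan_lump_2: One of two alike loose abrasive lumps: tan rounded brick, 23 x 27 x 17 mm high, about 30 g. Origin: centre of its underside, z up.
- silver_cuff: Silver cuff bracelet (open ring), 54 x 59 x 22 mm high, lying flat; loose; it must not be disturbed. Origin: centre of its underside.
- bench_block: Square steel bench block, 62 x 62 x 20 mm high; loose; it must not be disturbed. Origin: centre of its underside.

How it is judged (in metres and radians):
At the end, for the whole second after the job is handed in: The centres of all three abrasive blocks lie inside the pan, past its middle (5 mm tolerance), on its floor and at rest (x of pumice_block in the frame of pan between -0.005 and 0.062 m and y of pumice_block in the frame of pan between -0.09 and 0.09 m and height (world z) of each of pumice_block, tan_lump_1, tan_lump_2 below 0.02 m and linear speed of each of pumice_block, tan_lump_1, tan_lump_2 below 0.02 m/s and x of tan_lump_1 in the frame of pan between -0.005 and 0.062 m and y of tan_lump_1 in the frame of pan between -0.09 and 0.09 m and x of tan_lump_2 in the frame of pan between -0.005 and 0.062 m and y of tan_lump_2 in the frame of pan between -0.09 and 0.09 m); the robot touches nothing.
It fails at once if the pumice block is lifted (more than 25 mm off the bench) (height (world z) of pumice_block above 0.025 m).
It fails at once if the tan lump 1 is lifted (more than 25 mm off the bench) (height (world z) of tan_lump_1 above 0.025 m).
It fails at once if the tan lump 2 is lifted (more than 25 mm off the bench) (height (world z) of tan_lump_2 above 0.025 m).
It fails at once if the silver cuff is moved more than 15 mm (distance of silver_cuff from where it was at the start of the episode above 0.015 m).
It fails at once if the steel bench block is moved more than 15 mm (distance of bench_block from where it was at the start of the episode above 0.015 m).
It also fails if it takes over 72 s, if anything falls off the work surface, if the arm or the gripper's body presses on something with over 40 N, if the wrist force passes 120 N, or if a joint passes its speed limit or range.

ROBOT

A 6-joint arm with a two-finger parallel gripper is mounted at the origin on a cart in front of the work surface, level with it; the furniture and walls round the work are solid. World frame = base frame: x ahead of the robot, y to its left, z up, the work surface at z = 0. Lengths are in mm, angles in rad, forces in N, time in s.
With the tool pointing down it reaches from about 275 to 850 mm from the base axis. Payload 5.2 kg.
Tool frame: the origin (TCP) lies midway between the tips of the shut fingers; the grasp point (between the pads) lies 19 mm behind it; z points along the fingers, y is the direction in which the jaws open and shut (so a half turn about z gives the same grasp; the last joint's range is limited). The gripper opens to 85 mm and grips with 20 to 120 N. Pads are 22 mm wide; open, the fingers measure 114 mm over their backs; the gripper's body (76 mm by 85 mm) begins 54 mm behind the grasp point. The pads swing forward as they close: fully open they stand 13 mm farther back than shut.
Start: joints at [-1.363, 0.259, 1.535, -0, 1.348, -0.203], TCP at [219.659, -504.237, 231.31] pointing down, gripper open.
Joint ranges: [-3.14, 3.14], [-0.91, 2.08], [0.19, 2.58], [-1.22, 4.36], [0.22, 2.71], [-3.12, 3.12]. Speed limits (rad/s): [2.57, 2.57, 3.14, 3.14, 3.14, 3.14].

INTERFACE

Orientations are given as a unit quaternion [w, x, y, z].
In Python, from bench import bot gives the robot as it stands.
- The arm moves only by the tool send_rows, never from a script. Its argument "moves" is a list of rows, each a list of 6 numbers: the shift along the tool's x, y, z in cm, then the turn, a rotation vector about the tool's x, y, z in degrees. A call has 1 to 5 rows; each row shifts and turns the commanded pose from where the row before left it, along the tool's axes as they then stand; what a row does not reach is not made up. A row lasts 1/12 s, in which the tool goes at most 41.7 mm and 7.16 degrees, less where a joint would pass 70% of its speed; a pose out of reach is approached as far as the arm can. A call with a gripper value outside its range is refused whole. "grip" is the finger opening in cm, from 0 to 8.54, set as the call begins (left out, the last holds). The fingers move at their own pace and stop on an object; "grip_force" is the grip in N (left out, the last holds). Time passes only in rows, so rows that do not move let the fingers close. It gives the time, the measured TCP pose, the force and the opening at its end, in the units of the state.
- bot.observe(): the state, without advancing time (a new reading comes with each control period).
- bot.capture(name): name is "scene" or "top" or "wrist"; returns a dict with "image" (420x560x3 uint8, blue, green, red), "range_z" (420x560 float32, mm along the optical axis (not along the pixel's ray), 0 where there is no reading), "camera_matrix" (3x3 intrinsics, pixels), "cam_to_world" (4x4, takes a point from camera to world coordinates). Camera axes: x right, y up, looking along -z (the intrinsics and any distortion apply to the point x, -y, -z); pixel columns grow to the right and rows downward; lengths in mm; the calibration is good to about 2 mm. A picture is of the moment at which its call begins.
- bot.sign_off(): hands the job in, once; it reports no verdict.
The state is a dict: "clock": time; "joint_positions": joint angles; "qvel": joint speeds; "joint_efforts": joint torques, N m; "eef_pos": TCP position; "eef_rot": TCP orientation; "wrist_force": force on the tool from outside, world axes, zero at the start; "torque": the same for the moment, N m; "opening": finger opening in mm.
Only numpy, scipy, OpenCV 4.12 (cv2) and the standard library are available. Lean on these libraries where they do the work, as an engineer would, in place of code of your own. Each camera call takes 0.05 s, during which the arm holds its last target.

## Working session

There is one attempt and no reset: what is moved stays moved. The work goes in short steps, Python scripts to look and compute and a tool call to move; the robot and the scene stay as the last step left them, time stands still between calls to the robot, and variables do not carry over. Pictures are saved under pics/ and viewed, and the job is handed in when it is done.

Besides the shell and the picture viewer there is one more tool, called after "Emit:" as name([rows], argument=value, ...), one row to a line, values as JSON. send_rows: Moves the arm, as the interface text tells. Its arguments: {"type":"object","properties":{"moves":{"type":"array"},"grip":{"type":"number"},"grip_force":{"type":"number"}},"required":["moves"]}

```bash
mkdir -p pics; ls; python3 - <<'E'
from bench import bot
import cv2
s=bot.observe(); print({k:(v if not hasattr(v,'round') else v) for k,v in s.items()})
for n in ["scene","top"]:
    c=bot.capture(n); cv2.imwrite(f"pics/{n}0.png",c["image"]); print(n,c["camera_matrix"],c["cam_to_world"])
E
```

```text
pics
{'clock': 0.0, 'joint_positions': array([-1.36285517e+00,  2.59370111e-01,  1.53608582e+00,  6.85745763e-06,
        1.34799888e+00, -2.02760578e-01]), 'qvel': array([ 1.46071669e-03,  2.89159947e-04,  2.04453934e-03,  8.09348054e-04,
       -1.11346245e-03,  9.25731408e-05]), 'joint_efforts': array([-3.15562218e-03, -4.46037197e+01, -2.90571231e+01, -4.34580234e-04,
        1.18212748e-02, -1.43299678e-05]), 'eef_pos': array([ 219.52153622, -503.71679294,  230.4590067 ]), 'eef_rot': array([-9.31084470e-04,  9.78989230e-01,  2.03909835e-01,  9.31501962e-07]), 'wrist_force': array([-0.43263434,  0.31147238, -0.72089696]), 'torque': array([-0.01430417, -0.01023443,  0.02087782]), 'opening': 85.67800865328994}
scene [[476.21143312   0.         282.0297376 ]
 [  0.         476.21143312 216.55463647]
 [  0.           0.           1.        ]] [[ 8.91942523e-01  2.99980414e-01 -3.38305021e-01  3.30298211e+02]
 [-4.52136593e-01  5.86250207e-01 -6.72222579e-01 -6.43845006e+02]
 [-3.32221890e-03  7.52543983e-01  6.58533611e-01  6.04118708e+02]
 [ 0.00000000e+00  0.00000000e+00  0.00000000e+00  1.00000000e+00]]
top [[502.89622251   0.         269.3006012 ]
 [  0.         502.89622251 206.03376097]
 [  0.           0.           1.        ]] [[ 8.63951459e-03  9.72960493e-01 -2.30809961e-01  4.27500513e+02]
 [-9.99961849e-01  8.10884029e-03 -3.24770967e-03 -4.44878862e+01]
 [-1.28829210e-03  2.30829213e-01  9.72993430e-01  8.60690626e+02]
 [ 0.00000000e+00  0.00000000e+00  0.00000000e+00  1.00000000e+00]]
```

View pics/scene0.png

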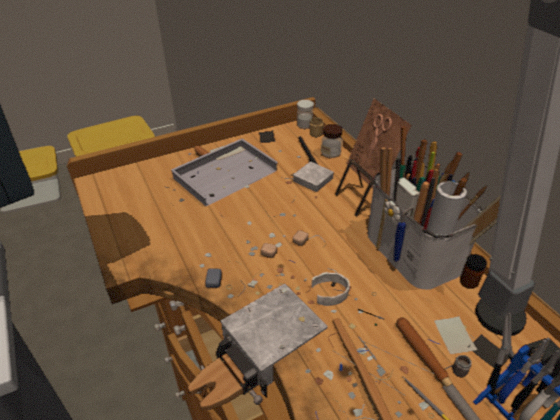

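View pics/top0.png

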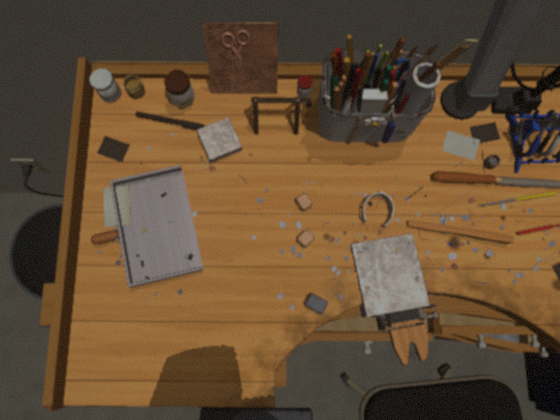

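```bash
cat > h.py <<'E'
import numpy as np, cv2
from bench import bot
def pts(c,px,z):
    K=c["camera_matrix"];T=c["cam_to_world"]
    px=np.atleast_2d(px).astype(float)
    d=np.c_[(px[:,0]-K[0,2])/K[0,0],-(px[:,1]-K[1,2])/K[1,1],-np.ones(len(px))]@T[:3,:3].T
    o=T[:3,3]; t=(z-o[2])/d[:,2]
    return o+d*t[:,None]
def world(c):
    K=c["camera_matrix"];T=c["cam_to_world"];Z=c["range_z"]
    v,u=np.mgrid[0:Z.shape[0],0:Z.shape[1]]
    P=np.stack([(u-K[0,2])/K[0,0]*Z,-(v-K[1,2])/K[1,1]*Z,-Z],-1)@T[:3,:3].T+T[:3,3]
    P[Z==0]=np.nan
    return P
E
python3 - <<'E'
from h import *
c=bot.capture("top"); im=c["image"]; P=world(c)
for u,v in [(240,330),(304,202),(306,239),(316,302),(250,200),(157,227),(219,139),(390,275),(430,205)]:
    print((u,v),im[v,u],P[v,u].round(1))
im2=cv2.resize(im[140:320,90:410],None,fx=2.5,fy=2.5,interpolation=cv2.INTER_CUBIC)
cv2.imwrite("pics/crop0.png",cv2.convertScaleAbs(im2,alpha=1.5))
H=P[...,2]; h=np.nan_to_num(np.clip(H*6+60,0,255)).astype(np.uint8)
cv2.imwrite("pics/h0.png",h)
E
```

```text
(240, 330) [ 61 110 155] [419.5   5.2   1.4]
(304, 202) [ 84 116 150] [ 635.3 -101.5   17. ]
(306, 239) [ 89 121 155] [ 570.8 -104.6   15.9]
(316, 302) [85 85 85] [ 465.7 -120.2   15.5]
(250, 200) [ 51 104 147] [642.9  -7.4  -2.1]
(157, 227) [111 115 120] [591.6 152.6   4.9]
(219, 139) [120 128 139] [747.9  48.5  21.4]
(390, 275) [132 140 146] [ 512.1 -246.9    5.6]
(430, 205) [ 54 105 150] [ 6.359e+02 -3.242e+02  1.000e-01]
```

View pics/crop0.png

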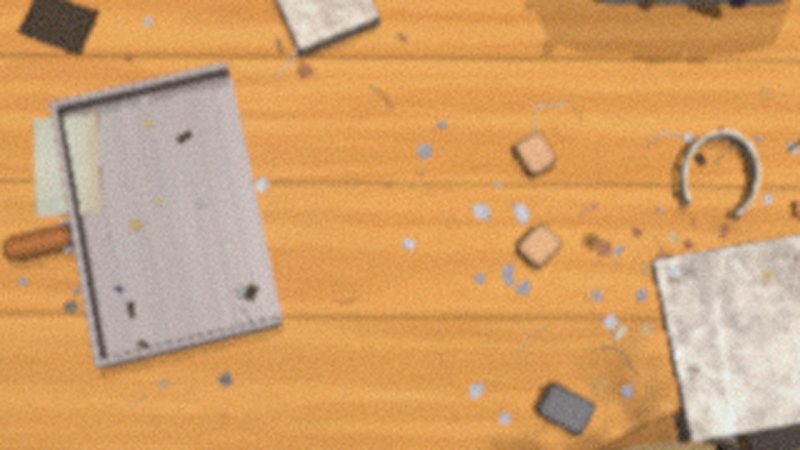

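View pics/h0.png

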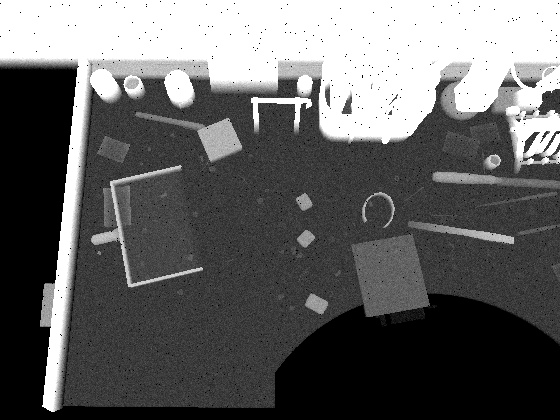

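```bash
cat >> h.py <<'E'
def blocks(c):
    P=world(c); H=P[...,2]; out=[]
    hsv=cv2.cvtColor(c["image"],cv2.COLOR_BGR2HSV)
    m=((H>9)&(H<24)).astype(np.uint8)
    m[:, :170]&=0 if False else 1
    m=cv2.morphologyEx(m,cv2.MORPH_OPEN,np.ones((3,3),np.uint8))
    n,l,st,ce=cv2.connectedComponentsWithStats(m)
    for i in range(1,n):
        if 80<st[i,4]<3000:
            q=P[l==i]; r=cv2.minAreaRect(q[:,:2].astype(np.float32))
            out.append((ce[i].round(0),st[i,4],np.round(r[0],1),np.round(r[1],1),round(r[2],1),np.median(q[:,2]).round(1),hsv[l==i].mean(0).round(0)))
    return out
E
python3 - <<'E'
from h import *
c=bot.capture("top"); 
for b in blocks(c): print(*b)
P=world(c)
m=(P[...,2]>18)&(P[...,2]<32); v,u=np.mgrid[0:420,0:560]
m&=(u>105)&(u<207)&(v>160)&(v<290)
q=P[m]; r=cv2.minAreaRect(q[:,:2].astype(np.float32)); print("pan rim",r,cv2.boxPoints(r).round(1))
print(pts(c,[(111,184),(181,168),(131,285),(202,268)],25).round(1))
f=(u>135)&(u<175)&(v>190)&(v<260); print("floor z",np.nanmedian(P[f][:,2]))
f=(u>215)&(u<275)&(v>190)&(v<260); print("bench z",np.nanmedian(P[f][:,2]))
E
```

```text
[17. 62.] 120 [898.2 430.4] [64.5  3.9] 90.0 17.6 [19. 43. 57.]
[51. 62.] 141 [898.4 364.9] [ 4.4 68. ] 0.9 16.0 [20. 44. 58.]
[150.  68.] 1448 [885.4 183.5] [ 28.6 222.2] 0.2 21.3 [ 16. 161.  97.]
[299.  70.] 593 [885.7 -95.2] [79.6 28.2] 89.9 21.2 [ 15. 166.  95.]
[454.  72.] 317 [ 885. -378.] [50.2 26.9] 88.5 21.1 [ 16. 165.  92.]
[530.  71.] 397 [ 886.1 -518.5] [28.1 59. ] 1.0 21.0 [ 16. 165.  93.]
[132.  84.] 98 [853.9 210.6] [19.4 20.7] 75.4 20.3 [ 19. 151. 102.]
[453. 103.] 495 [ 826.3 -378.6] [73.3 46.9] 24.9 14.7 [22. 58. 44.]
[243.  87.] 384 [850.1   6.9] [121.5   9. ] 88.9 16.4 [ 12. 136.  78.]
[505.  98.] 452 [ 834.7 -470. ] [35.9 59.5] 66.0 15.6 [34. 51. 40.]
[ 85. 119.] 104 [785.4 290.8] [ 2.7 62.1] 89.3 16.0 [ 14. 176.  55.]
[216. 138.] 1316 [766.   63.7] [119.4  75. ] 41.9 19.5 [ 15.  44. 130.]
[492. 162.] 118 [ 711.4 -433.8] [20.6 22. ] 26.9 15.1 [14. 83. 65.]
[465. 178.] 613 [ 682.4 -388.9] [120.3  19.6] 86.4 15.5 [ 13. 175. 102.]
[304. 202.] 180 [ 637.  -101.6] [26.  21.7] 30.3 15.2 [ 14. 111. 137.]
[467. 232.] 569 [ 584.9 -377.2] [140.4  13.3] 80.1 18.1 [ 14. 159. 130.]
[106. 237.] 294 [572.8 236.3] [20.8 51.1] 11.9 19.6 [ 13. 147. 105.]
[305. 238.] 191 [ 573.  -103.8] [20.7 26.4] 45.3 15.5 [ 14. 111. 138.]
[ 71. 268.] 147 [517.9 290.4] [72.8  3. ] 0.4 16.5 [ 14. 176.  56.]
[ 47. 304.] 457 [458.1 323.6] [66.6 19. ] 0.2 16.4 [ 16. 163. 112.]
[316. 304.] 292 [ 463.4 -120.9] [33.7 23.9] 62.9 15.6 [70. 26. 83.]
[ 61. 361.] 105 [368.  290.9] [48.3  2.5] 0.5 15.5 [ 15. 180.  56.]
[ 58. 395.] 104 [319.  290.8] [45.6  2.6] 0.3 16.2 [ 15. 179.  53.]
pan rim ((590.5684204101562, 163.7330322265625), (189.07081604003906, 149.39649963378906), 13.928871154785156) [[480.8 213.5]
 [516.8  68.5]
 [700.3 114. ]
 [664.3 259. ]]
[[662.6 231.9  25. ]
 [692.5 112.5  25. ]
 [490.2 184.9  25. ]
 [519.1  69.1  25. ]]
floor z 1.8317672582078899
bench z -0.20187651624723912
```

```bash
cat >> h.py <<'E'
from scipy.spatial.transform import Rotation as R
C=np.array([590.5,151.5]); X=np.array([-.243,.97]); Y=np.array([-.97,-.243])
def pan(p): d=np.asarray(p)[:2]-C; return np.array([d@X,d@Y]).round(1)
def unpan(a,b): return (C+a*X+b*Y).round(1)
def state():
    s=bot.observe(); q=s["eef_rot"]; r=R.from_quat(np.r_[q[1:],q[0]]); M=r.as_matrix()
    return s,M
def to(x,y,z,yaw=None):
    s,M=state(); d=np.array([x,y,z])-s["eef_pos"]
    print("clock",round(s["clock"],2),"pos",s["eef_pos"].round(1),"open",round(s["opening"],1),"F",s["wrist_force"].round(1),"toolx yaw",np.degrees(np.arctan2(M[1,0],M[0,0])).round(2),"down tilt",M[:,2].round(3),"q6",s["joint_positions"][5].round(2))
    print("tool-frame cm",(M.T@d/10).round(2))
E
python3 - <<'E'
from h import *
to(637,-150,230)
for t in [(25,-50),(25,-5),(25,35),(-72,30),(-72,-5),(-72,-50)]: print(t,unpan(*t))
c=bot.capture("top")
print(pts(c,[(362,210),(377,192),(394,210),(200,133),(240,150),(206,160)],20).round(0))
E
```

```text
clock 0.2 pos [ 219.6 -503.9  230.8] open 85.5 F [-0.4 -1.  -0.8] toolx yaw 23.53 down tilt [-0.     0.001 -1.   ] q6 -0.2
tool-frame cm [ 52.4  -15.78   0.11]
(25, -50) [632.9 187.9]
(25, -5) [589.3 177. ]
(25, 35) [550.5 167.2]
(-72, 30) [578.9  74.4]
(-72, -5) [612.8  82.9]
(-72, -50) [656.5  93.8]
[[ 621. -201.   20.]
 [ 653. -228.   20.]
 [ 622. -256.   20.]
 [ 759.   83.   20.]
 [ 728.   11.   20.]
 [ 709.   70.   20.]]
```

Emit:
send_rows([
  [3.5,-1.05,0,0,0,0],
  [3.5,-1.05,0,0,0,0],
  [3.5,-1.05,0,0,0,0],
  [3.5,-1.05,0,0,0,0],
  [3.5,-1.05,0,0,0,0],
], grip=0.8)

```text
clock: 0.67
eef_pos: [360.1, -385.0, 231.2]
eef_rot: [-0.0, 0.979, 0.204, 0.0]
wrist_force: [0.6, -1.3, -0.6]
opening: 25.3
```

Emit:
send_rows([
  [3.5,-1.05,0,0,0,0],
  [3.5,-1.05,0,0,0,0],
  [3.5,-1.05,0,0,0,0],
  [3.5,-1.05,0,0,0,0],
  [3.5,-1.05,0,0,0,0],
])

```text
clock: 1.08
eef_pos: [499.8, -266.7, 231.3]
eef_rot: [0.0, 0.979, 0.204, 0.0]
wrist_force: [-0.3, -0.6, -0.3]
opening: 8.2
```

Emit:
send_rows([
  [3.5,-1.05,0,0,0,0],
  [3.5,-1.05,0,0,0,0],
  [3.5,-1.05,0,0,0,0],
  [3.5,-1.05,0,0,0,0],
  [3.4,-1.05,0,0,0,0],
])

```text
clock: 1.5
eef_pos: [638.4, -149.0, 231.1]
eef_rot: [-0.0, 0.979, 0.204, -0.0]
wrist_force: [0.3, -0.3, 0.9]
opening: 7.7
```

Emit:
send_rows([
  [0,0,1,0,0,-6.65],
  [0,0,1,0,0,-6.65],
  [0,0,1,0,0,-6.65],
  [0,0,1,0,0,-6.65],
  [0,0,1,0,0,-6.65],
])

```text
clock: 1.92
eef_pos: [637.1, -150.3, 180.5]
eef_rot: [-0.0, 0.878, 0.478, -0.0]
wrist_force: [0.4, -0.3, 0.4]
opening: 7.8
```

Emit:
send_rows([
  [0,0,1,0,0,-6.65],
  [0,0,1,0,0,-6.65],
  [0,0,1,0,0,-6.65],
  [0,0,1,0,0,-6.65],
  [0,0,1,0,0,-6.65],
])

```text
clock: 2.33
eef_pos: [637.0, -150.5, 130.5]
eef_rot: [-0.0, 0.705, 0.709, -0.0]
wrist_force: [-0.5, -0.6, -1.0]
opening: 7.8
```

```bash
python3 -c "
from h import *
to(637,-150,7)"
```

```text
clock 2.33 pos [ 637.  -150.5  130.5] open 7.8 F [-0.5 -0.6 -1. ] toolx yaw 90.37 down tilt [-0.  0. -1.] q6 -0.41
tool-frame cm [ 0.05  0.   12.35]
```

Emit:
send_rows([
  [0,0,3.5,0,0,0],
  [0,0,3.5,0,0,0],
  [0,0,3,0,0,0],
  [0,0,1.8,0,0,0],
  [0,0,0.5,0,0,0],
])

```text
clock: 2.75
eef_pos: [634.3, -149.4, 3.8]
eef_rot: [-0.004, 0.707, 0.707, -0.001]
wrist_force: [-0.4, -0.2, 0.6]
opening: 8.0
```

Emit:
send_rows([
  [1,0,0,0,0,0],
  [1,0,0,0,0,0],
  [1,0,0,0,0,0],
  [1.2,0,0,0,0,0],
  [1.5,0,0,0,0,0],
])

```text
clock: 3.17
eef_pos: [638.2, -92.7, 10.1]
eef_rot: [0.001, 0.707, 0.707, 0.001]
wrist_force: [0.2, -0.3, 0.6]
opening: 8.1
```

Emit:
send_rows([
  [1.5,0,0,0,0,0],
  [1.5,0,0,0,0,0],
  [1.5,0,0,0,0,0],
  [1.5,0,0,0,0,0],
  [1.5,0,0,0,0,0],
])

```text
clock: 3.58
eef_pos: [637.0, -16.7, 8.4]
eef_rot: [-0.0, 0.707, 0.708, -0.0]
wrist_force: [0.5, -0.5, 1.2]
opening: 7.7
```

```bash
cat > look.py <<'E'
import sys
from h import *
to(0,0,0)
for n in ["top","scene"]:
    c=bot.capture(n); im=c["image"]
    if n=="top": im=cv2.resize(im[130:330,90:410],None,fx=2.5,fy=2.5,interpolation=cv2.INTER_CUBIC); 
    cv2.imwrite(f"pics/{n}_{sys.argv[1]}.png",cv2.convertScaleAbs(im,alpha=1.4))
    if n=="top":
        for b in blocks(c):
            if 150<b[0][1]<330 and 90<b[0][0]<340: print(b[0],b[1],"c",b[2],b[3],b[4],"z",b[5],b[6],"pan",pan(b[2]))
E
python3 look.py 1
```

```text
clock 3.58 pos [637.  -16.7   8.4] open 7.7 F [ 0.5 -0.5  1.2] toolx yaw 90.07 down tilt [-0.  0. -1.] q6 -0.2
tool-frame cm [  1.75 -63.7    0.84]
[306. 238.] 190 c [ 573.  -103.9] [20.6 25.7] 45.6 z 15.3 [ 14. 106. 176.] pan [-243.5   79. ]
[100. 238.] 169 c [569.4 246.4] [18.  29.5] 16.7 z 20.1 [ 13. 155. 135.] pan [97.2 -2.6]
[316. 303.] 294 c [ 463.2 -120.8] [33.7 24. ] 62.1 z 15.5 [ 84.  23. 108.] pan [-233.2  189.6]
```

View pics/top_1.png

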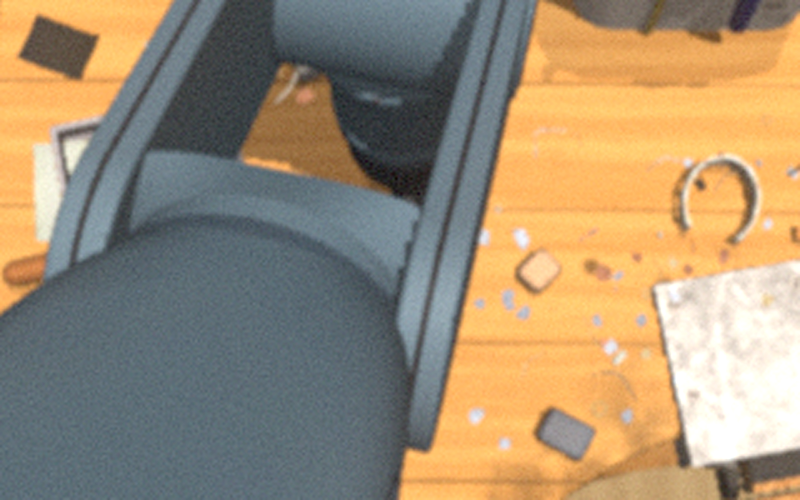

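View pics/scene_1.png

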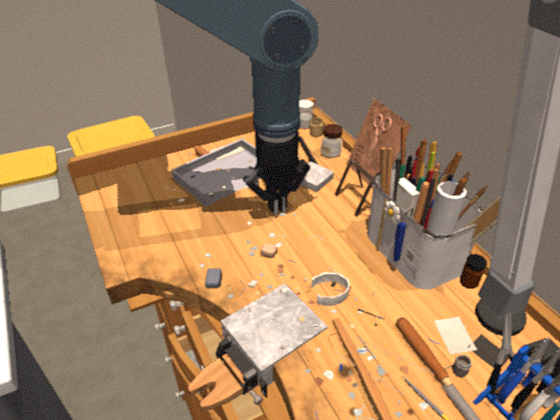

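```bash
cat > wr.py <<'E'
import sys
from h import *
c=bot.capture("wrist"); cv2.imwrite(f"pics/wrist_{sys.argv[1]}.png",cv2.convertScaleAbs(c["image"],alpha=1.4)); print(c["cam_to_world"].round(2))
E
python3 wr.py 1
```

```text
[[ 1.0000e+00 -0.0000e+00 -0.0000e+00  6.3669e+02]
 [ 0.0000e+00  9.5000e-01  3.0000e-01  6.3230e+01]
 [-0.0000e+00 -3.0000e-01  9.5000e-01  1.5095e+02]
 [ 0.0000e+00  0.0000e+00  0.0000e+00  1.0000e+00]]
```

View pics/wrist_1.png

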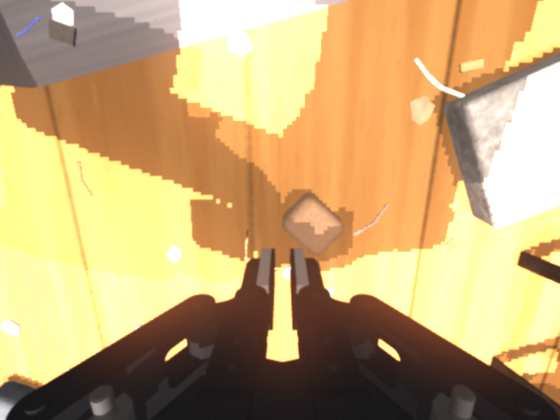

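```bash
cat >> h.py <<'E'
def wblocks(name,save=True):
    c=bot.capture("wrist"); cv2.imwrite(f"pics/{name}.png",cv2.convertScaleAbs(c["image"],alpha=1.3))
    P=world(c); H=P[...,2]; s=bot.observe()
    m=((H>8)&(H<21)).astype(np.uint8); m[250:]=0
    m=cv2.morphologyEx(m,cv2.MORPH_OPEN,np.ones((5,5),np.uint8))
    n,l,st,ce=cv2.connectedComponentsWithStats(m)
    print("t",round(s["clock"],2),"tcp",s["eef_pos"].round(1))
    for i in range(1,n):
        if st[i,4]>400:
            q=P[l==i]; r=cv2.minAreaRect(q[:,:2].astype(np.float32))
            print(ce[i].round(0),st[i,4],"c",np.round(r[0],1),np.round(r[1],1),round(r[2],1),"z",np.median(q[:,2]).round(1),"pan",pan(r[0]))
E
python3 -c "
from h import *
wblocks('w2')"
```

```text
t 3.78 tcp [637.1 -17.9   8.2]
[ 7. 66.] 522 c [520.3  80.9] [ 4.5 16.6] 9.1 z 12.4 pan [-51.4  85.2]
[509. 141.] 9694 c [744.6  47.7] [47.5 62.1] 24.3 z 19.7 pan [-138.1 -124.3]
[312. 221.] 2194 c [651.8   9.3] [21.7 26.2] 46.5 z 16.0 pan [-152.9  -24.9]
```

Emit:
send_rows([
  [-1.2,0,0,0,0,-6],
  [0,0.9,0,0,0,0],
  [0,0.9,0,0,0,0],
  [0,0,0,0,0,0],
], grip=1.4)

```text
clock: 4.12
eef_pos: [656.7, -30.0, 8.5]
eef_rot: [0.001, 0.669, 0.743, 0.0]
wrist_force: [0.1, -0.9, 0.8]
opening: 14.0
```

```bash
python3 -c "
from h import *
wblocks('w3');to(655,-22,8)"
```

```text
t 4.17 tcp [655.7 -29.8   8.2]
[523.  68.] 2139 c [744.6  72.2] [42.2 16.9] 24.3 z 19.8 pan [-114.3 -130.2]
[492. 143.] 10680 c [744.4  47.4] [46.8 62. ] 24.4 z 19.8 pan [-138.4 -124. ]
[280. 195.] 2366 c [652.    9.1] [22.  26.3] 46.3 z 16.0 pan [-153.1  -25. ]
clock 4.17 pos [655.7 -29.8   8.2] open 14.1 F [-0.3 -0.  -0.8] toolx yaw 95.98 down tilt [ 0.001 -0.    -1.   ] q6 -0.32
tool-frame cm [0.78 0.02 0.02]
```

View pics/w3.png

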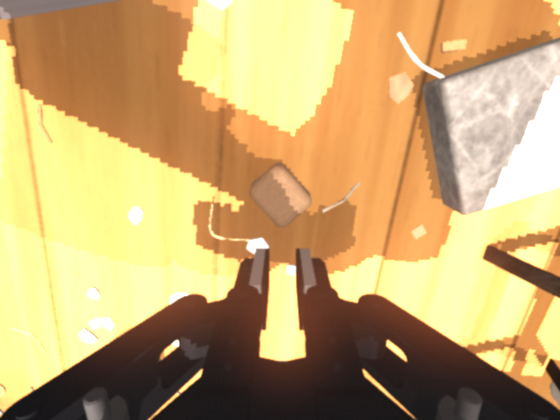

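Emit:
send_rows([
  [1,0,0,0,0,0],
  [1,0,0,0,0,0],
  [1,0,0,0,0,0],
  [1,0,0,0,0,0],
  [1,0,0,0,0,0],
])

```text
clock: 4.58
eef_pos: [649.2, 22.6, 8.4]
eef_rot: [-0.0, 0.669, 0.744, -0.0]
wrist_force: [-0.3, -0.7, -0.4]
opening: 14.3
```

```bash
python3 -c "
from h import *
wblocks('w4')"
```

```text
t 4.63 tcp [648.8  24.6   8.3]
[419.  42.] 999 c [693.4 132.9] [ 2.1 32.3] 13.5 z 14.1 pan [-43.  -95.3]
[  7. 124.] 735 c [520.1  84.9] [ 5.1 24.2] 8.5 z 12.5 pan [-47.5  84.5]
[494. 212.] 8383 c [744.8  66. ] [65.8 41.1] 11.1 z 19.8 pan [-120.4 -128.9]
[277. 228.] 2107 c [645.2  43.5] [22.9 27.5] 67.6 z 16.0 pan [-118.1  -26.8]
```

View pics/w4.png

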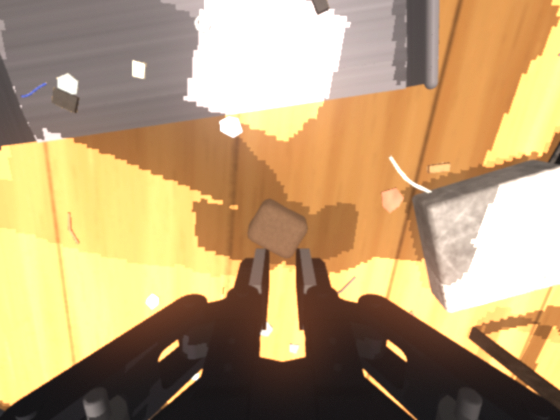

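Emit:
send_rows([
  [1.2,0,0,0,0,0],
  [1.2,0,0,0,0,0],
  [1.2,0,0,0,0,0],
  [1.2,0,0,0,0,0],
  [1.2,0,0,0,0,0],
])

```text
clock: 5.05
eef_pos: [643.2, 82.1, 8.3]
eef_rot: [-0.0, 0.669, 0.743, 0.0]
wrist_force: [-0.2, -0.2, 1.2]
opening: 13.7
```

```bash
python3 -c "
from h import *
wblocks('w5')"
```

```text
t 5.1 tcp [642.7  84.4   8.3]
[397.  58.] 1059 c [680.3 184.7] [ 1.6 46.5] 14.3 z 14.0 pan [ 10.4 -95.2]
[400. 164.] 763 c [691.5 140.4] [ 1.4 43.5] 14.2 z 14.0 pan [-35.3 -95.3]
[ 19. 203.] 2119 c [514.3 106.4] [ 3.8 57.1] 13.9 z 13.6 pan [-25.2  84.9]
[277. 228.] 2151 c [638.9 102.9] [23.5 26.5] 62.6 z 16.8 pan [-58.9 -35.1]
```

View pics/w5.png

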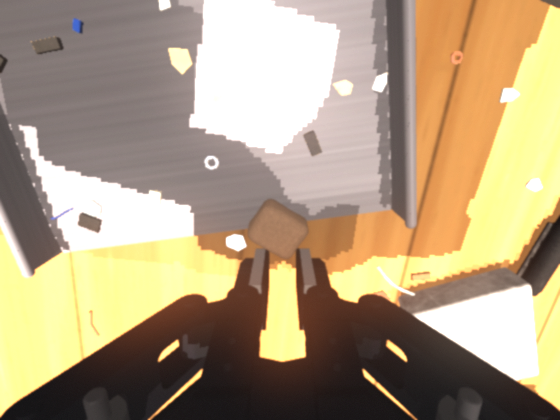

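Emit:
send_rows([
  [1.2,0,0,0,0,0],
  [1.2,0,0,0,0,0],
  [1.2,0,0,0,0,0],
  [1.2,0,0,0,0,0],
  [1.2,0,0,0,0,0],
])

```text
clock: 5.52
eef_pos: [637.1, 141.5, 8.4]
eef_rot: [0.0, 0.669, 0.743, 0.0]
wrist_force: [0.2, -0.8, 2.5]
opening: 14.1
```

Emit:
send_rows([
  [1,0,0,0,0,0],
  [0.8,0,0,0,0,0],
  [0.6,0,0,0,0,0],
  [0.4,0,0,0,0,0],
  [0,0,0,0,0,0],
])

```text
clock: 5.93
eef_pos: [634.0, 169.1, 8.3]
eef_rot: [-0.0, 0.669, 0.744, 0.0]
wrist_force: [-0.7, -0.1, -0.4]
opening: 13.9
```

```bash
python3 -c "
from h import *
wblocks('w6')"
```

```text
t 5.98 tcp [634.  168.6   8.2]
[475.  10.] 1931 c [696.  292.7] [81.9  1.8] 0.1 z 14.0 pan [ 111.3 -136.6]
[172. 121.] 2452 c [573.6 238.9] [22.6 50.9] 15.5 z 17.0 pan [88.8 -4.9]
[336. 111.] 619 c [647.9 247.8] [30.6  6.1] 6.1 z 9.9 pan [ 79.4 -79.1]
[339. 200.] 434 c [656.3 208.2] [22.2  6. ] 12.6 z 10.0 pan [ 39.  -77.6]
[278. 227.] 2175 c [630.6 191.4] [22.4 27.1] 63.1 z 17.9 pan [ 29.  -48.6]
[  9. 233.] 666 c [497.1 175.8] [ 3.8 22.9] 15.3 z 12.7 pan [46.3 84.7]
```

View pics/w6.png

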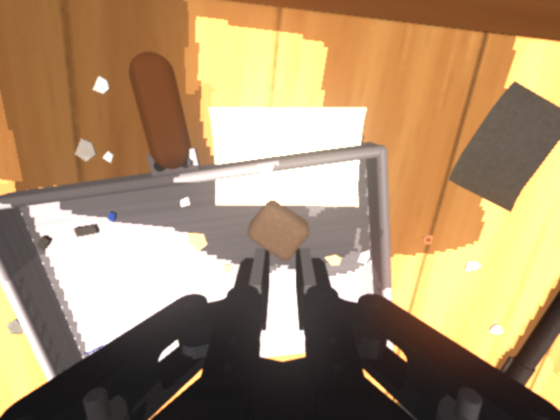

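Emit:
send_rows([
  [-1,0,0,0,0,0],
  [-1,0,-2,0,0,0],
  [-1,0,-2.5,0,0,0],
  [-3,-1,-2.5,0,0,0],
  [-3.5,-1.2,0,0,0,0],
])

```text
clock: 6.4
eef_pos: [625.8, 70.7, 83.4]
eef_rot: [0.004, 0.668, 0.744, 0.003]
wrist_force: [2.2, -1.0, 0.6]
opening: 14.2
```

Emit:
send_rows([
  [-3.5,-1.2,0,0,0,0],
  [-3.5,-1.2,0,0,0,0],
  [-3.5,-1.2,0,0,0,0],
  [-3.5,-1.2,0,0,0,0],
  [-3.5,-1.2,0,0,0,0],
])

```text
clock: 6.82
eef_pos: [579.9, -111.7, 78.3]
eef_rot: [-0.0, 0.669, 0.743, -0.0]
wrist_force: [0.9, 0.2, 0.2]
opening: 13.9
```

Emit:
send_rows([
  [-3.5,-1.2,0,0,0,0],
  [0,0,0,0,0,4],
  [0,0,0,0,0,4],
  [0,0,0,0,0,0],
])

```text
clock: 7.15
eef_pos: [571.9, -147.2, 78.1]
eef_rot: [-0.0, 0.721, 0.693, -0.0]
wrist_force: [0.2, -0.1, 0.3]
opening: 14.0
```

```bash
python3 -c "
from h import *
wblocks('w7'); to(571.6,-144,8)"; python3 look.py 7
```

```text
t 7.2 tcp [ 572.1 -146.4   78.1]
[284. 159.] 1160 c [ 575.4 -102. ] [22.2 26.3] 45.2 z 16.0 pan [-242.3   76.3]
[133. 189.] 1675 c [ 466.2 -118.8] [33.9 24.1] 61.5 z 15.9 pan [-231.9  186.2]
[536. 218.] 916 c [ 758.4 -152.1] [51.1 11.5] 69.3 z 14.3 pan [-335.3  -89. ]
clock 7.2 pos [ 572.1 -146.4   78.1] open 13.8 F [ 0.1  0.5 -0.1] toolx yaw 87.99 down tilt [-0.  0. -1.] q6 -0.4
tool-frame cm [ 0.24 -0.05  7.01]
clock 7.2 pos [ 572.1 -146.4   78.1] open 13.8 F [ 0.1  0.5 -0.1] toolx yaw 87.99 down tilt [-0.  0. -1.] q6 -0.4
tool-frame cm [ 12.63 -57.68   7.84]
[137. 205.] 199 c [628.2 189.7] [25.8 26. ] 60.7 z 17.1 [ 13.  92. 174.] pan [ 27.9 -45.9]
[106. 237.] 292 c [573.  236.9] [21.3 48.9] 12.3 z 19.6 [ 13. 142. 142.] pan [87.1 -3.8]
[306. 238.] 188 c [ 573. -104.] [20.8 26.2] 46.3 z 15.7 [ 14. 100. 104.] pan [-243.6   79.1]
```

View pics/w7.png

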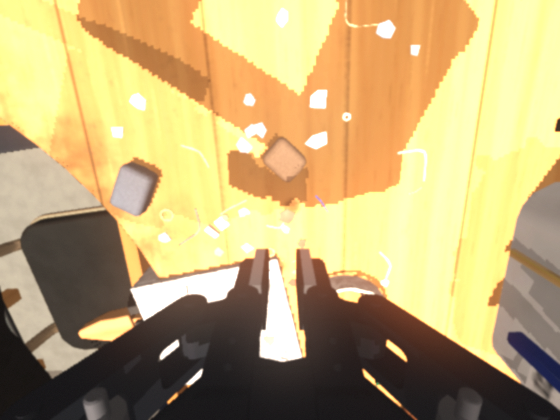

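View pics/top_7.png

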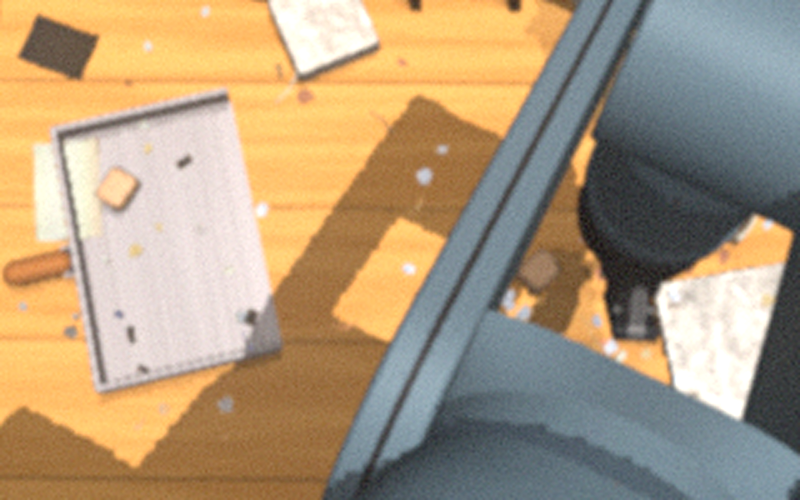

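Emit:
send_rows([
  [0.5,0.2,2,0,0,0],
  [0,0,2,0,0,0],
  [0,0,1.5,0,0,0],
  [0,0,1,0,0,0],
  [0,0,0.5,0,0,0],
])

```text
clock: 7.72
eef_pos: [574.1, -139.3, 6.8]
eef_rot: [-0.001, 0.718, 0.696, -0.0]
wrist_force: [-0.2, 0.3, 0.6]
opening: 14.3
```

Emit:
send_rows([
  [0.8,0,0,0,0,0],
  [1,0,0,0,0,0],
  [1,0,0,0,0,0],
  [1,0,0,0,0,0],
  [1,0,0,0,0,0],
])

```text
clock: 8.13
eef_pos: [577.1, -90.7, 9.2]
eef_rot: [0.001, 0.719, 0.695, 0.0]
wrist_force: [0.1, 0.5, -0.2]
opening: 14.2
```

```bash
python3 -c "
from h import *
wblocks('w8')"
```

```text
t 8.18 tcp [576.7 -88.9   9. ]
[277. 227.] 2108 c [575.5 -68.9] [22.5 25.8] 49.4 z 16.1 pan [-210.1   68.1]
```

View pics/w8.png

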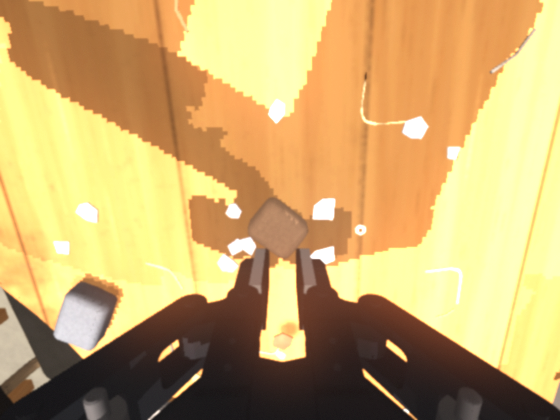

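Emit:
send_rows([
  [1.3,0,0,0,0,0],
  [1.3,0,0,0,0,0],
  [1.3,0,0,0,0,0],
  [1.3,0,0,0,0,0],
  [1.3,0,0,0,0,0],
])

```text
clock: 8.6
eef_pos: [578.8, -25.7, 8.4]
eef_rot: [0.0, 0.719, 0.695, 0.0]
wrist_force: [-0.2, -1.1, -0.5]
opening: 13.4
```

Emit:
send_rows([
  [1.3,0,0,0,0,0],
  [1.3,0,0,0,0,0],
  [1.3,0,0,0,0,0],
  [1.3,0,0,0,0,0],
  [1.3,0,0,0,0,0],
])

```text
clock: 9.02
eef_pos: [581.0, 39.2, 8.3]
eef_rot: [-0.0, 0.719, 0.695, -0.0]
wrist_force: [0.0, 0.2, 0.7]
opening: 13.7
```

```bash
python3 -c "
from h import *
wblocks('w9')"
```

```text
t 9.07 tcp [580.8  41.4   8.3]
[110. 101.] 2904 c [511.4 118.3] [ 2.3 92.6] 13.9 z 14.3 pan [-13.   84.8]
[546.  50.] 2323 c [692.4 136.8] [ 3.6 40.5] 14.3 z 14.5 pan [-39.  -95.3]
[278. 227.] 2095 c [580.2  60.4] [22.8 27.4] 47.1 z 15.9 pan [-85.9  32.1]
[553. 225.] 602 c [716.3  56.4] [ 8.3 26. ] 7.2 z 12.0 pan [-122.8  -98.9]
```

View pics/w9.png

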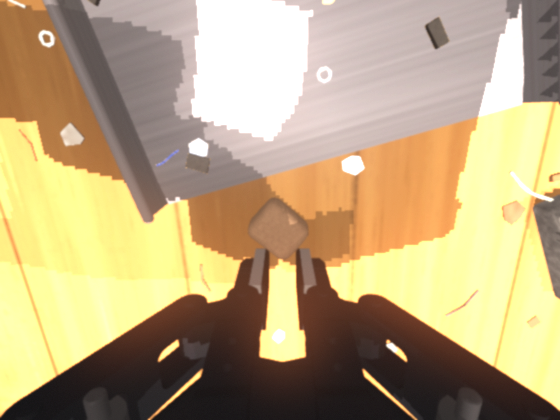

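Emit:
send_rows([
  [1.1,0,0,0,0,0],
  [1.2,0,0,0,0,0],
  [1.2,0,0,0,0,0],
  [1.2,0,0,0,0,0],
  [1.2,0,0,0,0,0],
])

```text
clock: 9.48
eef_pos: [583.0, 98.0, 8.3]
eef_rot: [-0.0, 0.719, 0.695, -0.0]
wrist_force: [0.8, 0.1, -0.0]
opening: 13.8
```

Emit:
send_rows([
  [1.2,0,0,0,0,0],
  [1.2,0,0,0,0,0],
  [1.2,0,0,0,0,0],
  [1,0,0,0,0,0],
  [0.8,0,0,0,0,0],
])

```text
clock: 9.9
eef_pos: [584.9, 152.2, 8.3]
eef_rot: [-0.0, 0.719, 0.695, 0.0]
wrist_force: [0.2, -0.7, -0.7]
opening: 14.3
```

Emit:
send_rows([
  [0.5,0,0,0,0,0],
  [0,0,0,0,0,0],
])

```text
clock: 10.07
eef_pos: [585.0, 156.9, 8.3]
eef_rot: [-0.0, 0.719, 0.695, 0.0]
wrist_force: [0.1, -0.3, -0.4]
opening: 13.9
```

```bash
python3 -c "
from h import *
wblocks('w10')"
```

```text
t 10.12 tcp [585.  156.2   8.3]
[233.  55.] 561 c [568.1 256.5] [19.6 13. ] 38.3 z 19.0 pan [107.3  -3.7]
[264. 125.] 1670 c [574.8 233.8] [23.2 39.7] 14.0 z 17.3 pan [83.6 -4.8]
[438.  70.] 482 c [653.4 249.2] [ 5.8 19.7] 89.6 z 10.1 pan [ 79.5 -84.8]
[476. 180.] 1893 c [677.4 197.8] [ 2.2 70.1] 14.4 z 14.4 pan [ 23.8 -95.5]
[373. 203.] 2606 c [629.8 192.2] [25.2 27.5] 62.0 z 17.8 pan [ 30. -48.]
[278. 226.] 2209 c [584.  178.7] [24.1 28.1] 44.6 z 18.0 pan [28.  -0.3]
[100. 235.] 511 c [496.4 178.7] [ 2.4 19.1] 12.1 z 14.6 pan [49.3 84.7]
```

View pics/w10.png

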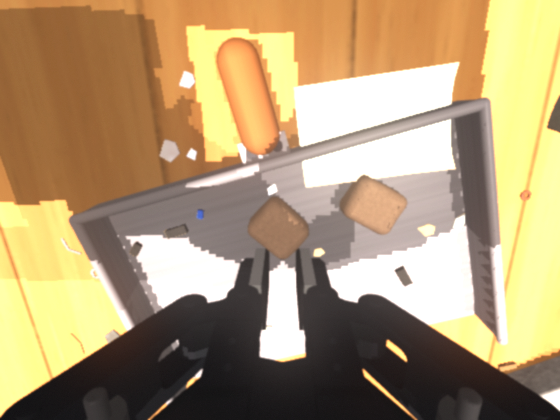

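Emit:
send_rows([
  [-1,0,0,0,0,0],
  [-1,0,-2,0,0,0],
  [-1,0,-2.5,0,0,0],
  [-3.1,-1.4,-2.5,0,0,0],
  [-3.2,-1.4,0,0,0,0],
])

```text
clock: 10.53
eef_pos: [557.4, 62.6, 82.6]
eef_rot: [0.004, 0.719, 0.695, 0.003]
wrist_force: [0.2, -1.2, 0.5]
opening: 14.0
```

Emit:
send_rows([
  [-3.2,-1.4,0,0,0,0],
  [-3.2,-1.4,0,0,0,0],
  [-3.2,-1.4,0,0,0,0],
  [-3.2,-1.4,0,0,0,0],
  [-3.2,-1.4,0,0,0,0],
])

```text
clock: 10.95
eef_pos: [477.2, -95.8, 78.2]
eef_rot: [0.0, 0.719, 0.695, -0.0]
wrist_force: [0.8, -0.9, 0.7]
opening: 14.1
```

Emit:
send_rows([
  [-3.2,-1.4,0,0,0,0],
  [-3.0,-1.4,0,0,0,0],
  [-3.0,-1.4,0,0,0,0],
  [0,0,0,0,0,6.6],
  [0,0,0,0,0,6.6],
])

```text
clock: 11.37
eef_pos: [431.9, -187.0, 78.2]
eef_rot: [0.0, 0.797, 0.604, -0.0]
wrist_force: [-1.3, 0.7, -0.4]
opening: 13.8
```

Emit:
send_rows([
  [0,0,0,0,0,6.6],
  [0,0,0,0,0,6.6],
  [0,0,0,0,0,0],
])

```text
clock: 11.62
eef_pos: [432.7, -185.0, 78.1]
eef_rot: [0.0, 0.86, 0.51, -0.0]
wrist_force: [0.7, -0.3, 0.6]
opening: 14.1
```

```bash
python3 -c "
from h import *
wblocks('w11'); to(447,-154,8)"
```

```text
t 11.67 tcp [ 432.9 -184.8   78.1]
[278. 117.] 1863 c [ 465.3 -119.1] [33.1 23.9] 61.9 z 15.9 pan [-232.1  187.2]
[536. 119.] 427 c [ 615.7 -201.6] [24.3  4.7] 10.0 z 14.9 pan [-348.6   61.4]
clock 11.67 pos [ 432.9 -184.8   78.1] open 14.0 F [-0.7 -0.4 -0.5] toolx yaw 61.68 down tilt [-0. -0. -1.] q6 -0.15
tool-frame cm [ 3.38 -0.22  7.01]
```

View pics/w11.png

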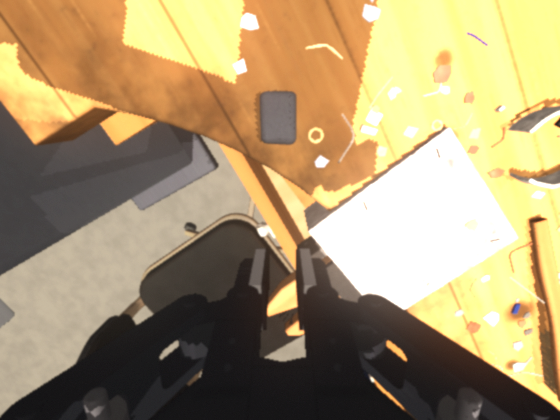

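Emit:
send_rows([
  [1.8,-0.25,0,0,0,0],
  [1.7,0,1,0,0,0],
  [0,0,2,0,0,0],
  [0,0,2,0,0,0],
  [0,0,1.3,0,0,0],
])

```text
clock: 12.08
eef_pos: [447.3, -151.6, 13.8]
eef_rot: [-0.0, 0.858, 0.514, -0.0]
wrist_force: [-0.1, -0.8, -0.9]
opening: 13.9
```

Emit:
send_rows([
  [0,0,0.7,0,0,0],
  [0.6,0,0,0,0,0],
  [0.8,0,0,0,0,0],
  [1,0,0,0,0,0],
  [1,0,0,0,0,0],
])

```text
clock: 12.5
eef_pos: [465.2, -121.5, 8.9]
eef_rot: [0.001, 0.859, 0.512, 0.001]
wrist_force: [-0.3, 0.0, -0.8]
opening: 14.0
```

```bash
python3 -c "
from h import *
wblocks('w12'); to(447,-154,8)"
```

```text
t 12.55 tcp [ 465.8 -120.     8.9]
[282. 215.] 3225 c [478.5 -96.1] [34.  23.8] 62.6 z 16.2 pan [-213.   168.8]
clock 12.55 pos [ 465.8 -120.     8.9] open 13.9 F [0.6 0.9 1. ] toolx yaw 61.69 down tilt [ 0.002 -0.    -1.   ] q6 0.01
tool-frame cm [-3.88 -0.04  0.09]
```

View pics/w12.png

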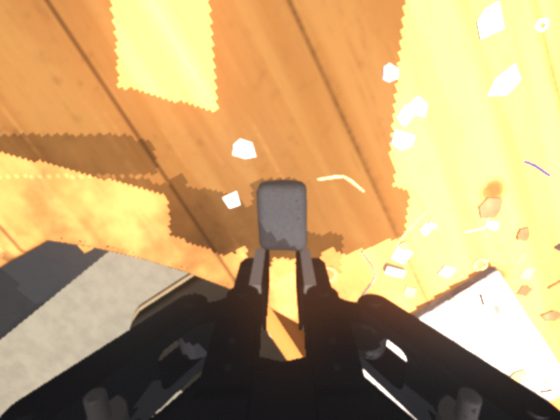

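Emit:
send_rows([
  [1.2,0,0,0,0,0],
  [1.2,0,0,0,0,0],
  [1.2,0,0,0,0,0],
  [1.2,0,0,0,0,0],
  [1.2,0,0,0,0,0],
])

```text
clock: 12.97
eef_pos: [493.4, -68.2, 8.5]
eef_rot: [0.0, 0.859, 0.513, 0.0]
wrist_force: [0.2, -0.6, -0.2]
opening: 13.9
```

```bash
python3 -c "
from h import *
wblocks('w13')"
```

```text
t 13.02 tcp [494.2 -66.7   8.5]
[283. 216.] 3228 c [506.7 -43.2] [34.5 24.1] 62.5 z 15.9 pan [-168.5  128.6]
```

Emit:
send_rows([
  [1.3,0,0,0,0,0],
  [1.3,0,0,0,0,0],
  [1.3,0,0,0,0,0],
  [1.3,0,0,0,0,0],
  [1.3,0,0,0,0,0],
])

```text
clock: 13.43
eef_pos: [523.9, -11.2, 8.1]
eef_rot: [0.0, 0.859, 0.512, -0.0]
wrist_force: [-0.3, -0.5, 0.3]
opening: 13.8
```

Emit:
send_rows([
  [1.2,0,0,0,0,0],
  [1,0,0,0,0,-1.5],
  [1,0,0,0,0,-2],
  [1,0,0,0,0,-2],
  [1,0,0,0,0,-2],
])

```text
clock: 13.85
eef_pos: [547.0, 35.4, 8.0]
eef_rot: [0.0, 0.822, 0.569, -0.0]
wrist_force: [0.5, -1.1, 0.5]
opening: 13.8
```

```bash
python3 -c "
from h import *
wblocks('w14');to(0,0,0)"
```

```text
t 13.9 tcp [547.6  36.8   8.1]
[113. 106.] 2892 c [508.9 129. ] [  2.  114.6] 13.9 z 14.0 pan [-2.  84.7]
[284. 216.] 3268 c [557.4  61.9] [34.3 24.1] 70.4 z 15.9 pan [-78.9  53.8]
clock 13.9 pos [547.6  36.8   8.1] open 14.2 F [0.9 0.9 0.3] toolx yaw 69.48 down tilt [ 0.001  0.001 -1.   ] q6 0.22
tool-frame cm [-22.64 -49.99   0.76]
```

View pics/w14.png

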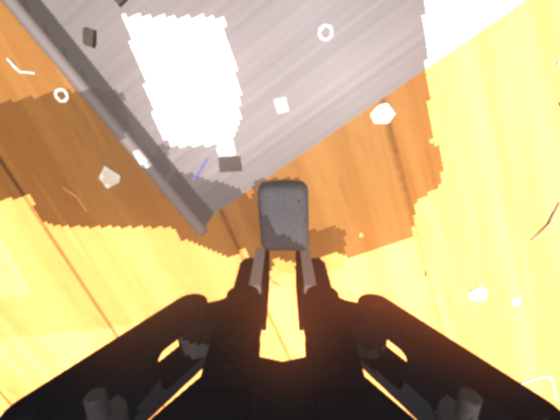

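Emit:
send_rows([
  [1,0,0,0,0,-3.5],
  [1,0,0,0,0,-3.5],
  [1,0,0,0,0,-3.5],
  [1,0,0,0,0,-3.5],
  [1,0,0,0,0,-3.5],
])

```text
clock: 14.32
eef_pos: [558.7, 83.4, 7.9]
eef_rot: [-0.0, 0.726, 0.687, -0.0]
wrist_force: [-0.7, -1.0, 0.2]
opening: 13.7
```

```bash
python3 -c "
from h import *
wblocks('w15');to(0,0,0)"
```

```text
t 14.37 tcp [558.6  85.    7.9]
[159. 102.] 3592 c [509.6 158.1] [112.9  51.2] 72.4 z 14.1 pan [26.1 76.8]
[444.  29.] 4077 c [629.3 190.1] [22.7 26.4] 61.5 z 17.8 pan [ 28. -47.]
[330.  61.] 3636 c [583.9 179.4] [22.2 26.2] 47.2 z 17.9 pan [28.6 -0.4]
[285. 216.] 3291 c [561.5 112.2] [34.1 24.1] 88.5 z 17.9 pan [-31.1  37.7]
clock 14.37 pos [558.6  85.    7.9] open 14.0 F [0.3 0.6 0.2] toolx yaw 87.07 down tilt [ 0.     0.001 -1.   ] q6 0.0
tool-frame cm [-11.35 -55.36   0.78]
```

View pics/w15.png

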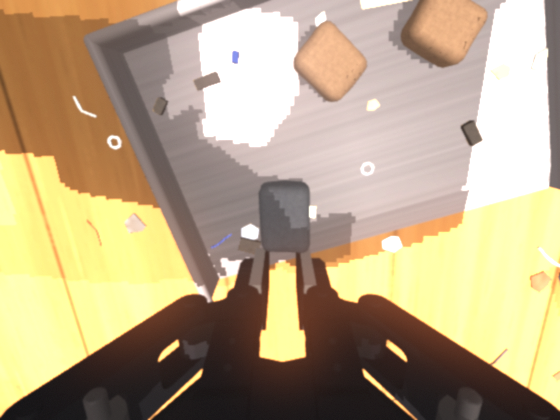

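Emit:
send_rows([
  [0.9,0,0,0,0,-4],
  [0.9,0,0,0,0,-4],
  [0.9,0,0,0,0,-4],
  [0.9,0,0,0,0,-4],
  [0.9,0,0,0,0,-3],
])

```text
clock: 14.78
eef_pos: [554.9, 127.7, 7.9]
eef_rot: [0.0, 0.603, 0.797, -0.0]
wrist_force: [-0.1, -1.0, -0.1]
opening: 13.7
```

```bash
python3 -c "
from h import *
wblocks('w16');to(0,0,0)"
```

```text
t 14.83 tcp [554.2 129.2   7.8]
[388.  68.] 2380 c [575.1 235.9] [22.6 41.6] 12.7 z 17.0 pan [85.6 -5.6]
[189. 182.] 903 c [501.9 157.1] [ 1.5 65. ] 14.4 z 13.7 pan [27.  84.6]
[370. 190.] 2663 c [583.7 179.7] [22.  26.6] 45.0 z 17.9 pan [29.  -0.2]
[470. 193.] 3013 c [631.  193.6] [29.  26.6] 61.0 z 17.6 pan [ 31.  -49.5]
[539. 174.] 418 c [657.9 208. ] [21.2  6.5] 14.8 z 10.0 pan [ 38.5 -79.1]
[286. 216.] 3309 c [549.  155.6] [23.9 34.9] 16.7 z 17.9 pan [14.  39.3]
clock 14.83 pos [554.2 129.2   7.8] open 14.0 F [-0.9  1.9  0.3] toolx yaw 105.94 down tilt [-0.001  0.001 -1.   ] q6 -0.25
tool-frame cm [  2.8  -56.83   0.82]
```

View pics/w16.png

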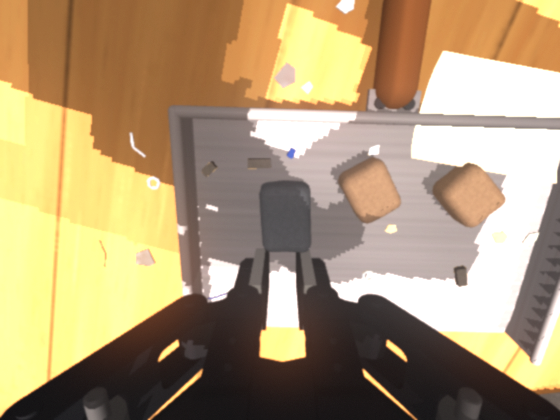

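Emit:
send_rows([
  [0.6,0,0,0,0,0],
  [0.5,0,0,0,0,0],
  [0.2,0,0,0,0,0],
  [0,0,0,0,0,0],
  [-0.5,0,0,0,0,0],
])

```text
clock: 15.25
eef_pos: [552.4, 135.7, 8.0]
eef_rot: [-0.0, 0.604, 0.797, -0.0]
wrist_force: [0.4, 0.1, 0.3]
opening: 14.1
```

Emit:
send_rows([
  [-1.5,0,0,0,0,0],
  [-1.5,0,-1.5,0,0,0],
  [-2,0,-3,0,0,0],
  [-3,0,-4,0,0,0],
  [-3,0,-4,0,0,0],
])

```text
clock: 15.67
eef_pos: [579.2, 37.7, 120.4]
eef_rot: [-0.001, 0.604, 0.797, -0.001]
wrist_force: [1.5, -0.1, 0.2]
opening: 14.0
```

Emit:
send_rows([
  [-4,0,-3,0,0,0],
  [-4,0,0,0,0,0],
  [-4,0,0,0,0,0],
  [-4,0,0,0,0,0],
  [-3,0,0,0,0,0],
])

```text
clock: 16.08
eef_pos: [629.5, -141.8, 145.1]
eef_rot: [0.001, 0.605, 0.796, -0.0]
wrist_force: [0.3, -0.3, -0.5]
opening: 13.6
```

Emit:
send_rows([
  [0,0,0,0,0,0],
  [0,0,0,0,0,0],
  [0,0,0,0,0,0],
])

```text
clock: 16.33
eef_pos: [628.5, -137.7, 144.2]
eef_rot: [-0.001, 0.605, 0.796, 0.0]
wrist_force: [0.1, 0.7, 1.6]
opening: 14.4
```

```bash
python3 look.py 20; python3 -c "
from h import *
wblocks('w20')"
```

```text
clock 16.33 pos [ 628.5 -137.7  144.2] open 14.4 F [0.1 0.7 1.6] toolx yaw 105.56 down tilt [-0.001  0.001 -1.   ] q6 -0.66
tool-frame cm [ 30.11 -56.84  14.5 ]
[137. 205.] 202 c [627.1 188.2] [23.4 26.6] 60.3 z 17.4 [ 13.  91. 182.] pan [ 26.7 -44.4]
[141. 232.] 194 c [581.3 176.7] [22.1 24.9] 46.8 z 17.0 [ 13.  93. 186.] pan [26.7  2.8]
[106. 237.] 276 c [572.8 236.8] [20.9 49.6] 11.6 z 19.5 [ 13. 142. 148.] pan [87.  -3.6]
[146. 254.] 287 c [543.2 166.1] [24.1 33.9] 16.6 z 17.4 [110.   8. 113.] pan [25.7 42.3]
t 16.48 tcp [ 628.7 -136.2  144.7]
[480.  29.] 2485 c [748.4  42.9] [50.8 51. ] 23.6 z 19.6 pan [-143.7 -126.8]
```

View pics/top_20.png

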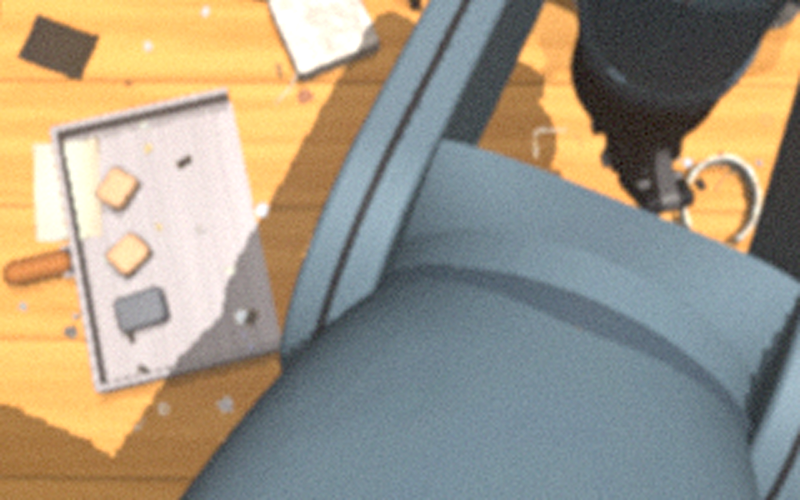

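View pics/w20.png

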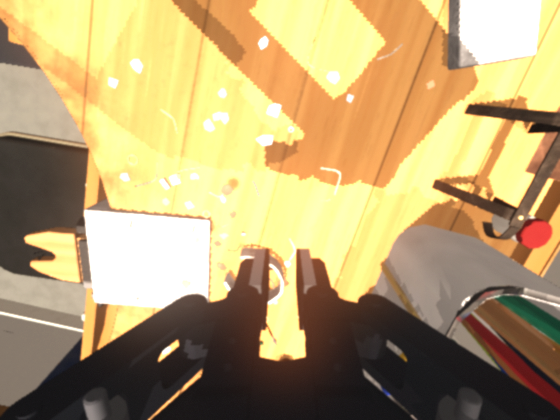

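```bash
python3 -c "
from h import *
s=bot.observe(); print(s['clock'],abs(s['qvel']).max(),s['wrist_force'])
print(bot.sign_off())"
```

```text
16.4833 0.006718474036602161 [ 1.37866279  0.3449023  -0.47703183]
the job is handed in; nothing more can be done
None
```

I pushed all three blocks one at a time with nearly closed fingertips, without lifting any of them. They went in through the open front of the pan, and I handed the job in at about 16.5 s.

**Block positions:** The last top-camera check put them on the pan floor in its back half. The limits are x from -5 to 62 mm and y within ±90 mm:

| Block | Pan x (mm) | Pan y (mm) |
|---|---|---|
| Tan lump, right | 27 | -44 |
| Tan lump, middle | 27 | 3 |
| Pumice block | 26 | 42 |

**Robot at hand-in:** The arm was stopped at z ≈ 144 mm and touching nothing.

**Cuff and bench block:** The silver cuff sits at the same pixels as at the start. The visible part of the steel bench block looks unmoved in the last picture. I checked both by eye and did not measure them again.

**What went wrong or disagreed:**
- The first lump slid about 15 mm sideways on the first push. I fixed it by re-centring the fingers and opening them slightly.
- The wrist and top cameras differed by about 2–3 mm.
- My pan frame was about 5 mm off in y, judging by the side walls. Both are well inside the margins.

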